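# Assemble and lock the pressed-sushi mould

### The arm

A 6-joint arm with a two-finger parallel gripper is mounted at the origin on the work surface. World frame = base frame: x ahead of the robot, y to its left, z up, the work surface at z = 0. Lengths are in mm, angles in rad, forces in N, time in s.
With the tool pointing down it reaches from about 300 to 775 mm from the base axis. Payload 14.6 kg.
Tool frame: the origin (TCP) lies midway between the tips of the shut fingers; the grasp point (between the pads) lies manip.tcp_to_grasp behind it (manip.tcp_to_grasp is the distance from the TCP to the grasp point, in mm); x points along the fingers, z is the direction in which the jaws open and shut, and the axes are right-handed (so a half turn about x gives the same grasp; the last joint's range is limited). The gripper opens to 94 mm and grips with 3 to 60 N. Pads are 16 mm wide; open, the fingers measure 119 mm over their backs; the gripper's body (75 mm by 177 mm) begins 78 mm behind the grasp point.
Start: joints at [1.236, 0.3, 1.521, -0, 1.321, -0.067], TCP at [145.533, 530.386, 170.246] pointing down, gripper open.
Joint ranges: [-3.03, 3.03], [-0.79, 2.21], [0.23, 2.52], [-1.04, 4.18], [0, 3.07], [-2.55, 2.55]. Speed limits (rad/s): [2.22, 2.22, 2.57, 3.14, 3.14, 3.14].

### API

Orientations are given as [roll, pitch, yaw] about the fixed x, y, z axes, in that order (R = Rz(yaw) Ry(pitch) Rx(roll)).
In Python, from cell import manip gives the robot as it stands.
- The arm moves only by the shell command python3 -m jog 'ROWS' [FORCE]. ROWS is JSON, a list of rows, each an object of numbers: "grip": the opening, from 0 (shut) to 1 (fully open); "tx", "ty", "tz": the shift along the tool's x, y, z in units of 40 mm (1.0 is 40 mm); "turn": the turn about the tool's x in units of 6 degrees (1.0 is 6 degrees). In form: [{"grip": .., "tx": .., "ty": .., "tz": .., "turn": ..}, ...]. A call has 1 to 12 rows; each row is the pose to reach, as a shift and turn from the pose commanded when the call began, along the tool's axes at that moment; what a row does not reach only later rows make up. A row lasts 1/12 s, in which the tool goes at most 41.7 mm and 7.16 degrees, less where a joint would pass 70% of its speed; a pose out of reach is approached as far as the arm can. A call with a gripper value outside its range is refused whole. The fingers move at their own pace and stop on an object; FORCE is the grip in N (left out, the last holds). Time passes only in rows, so rows that repeat a pose let the fingers close. It gives the time, the measured TCP pose, the force and the opening at its end, in the units of the state.
- manip.read_state(): the state, without advancing time (a new reading comes with each control period).
- manip.camera(name): name is "scene" or "top" or "wrist"; returns a dict with "image" (480x640x3 uint8, red, green, blue), "fx", "fy", "cx", "cy" (pixels), "k1" (the pictures are not rectified: a ray, as slopes to the right and down, at radius r is drawn at 1 + k1 r^2 times it, then the intrinsics apply), "eye" and "attitude" of the camera in the world. Camera axes: x right, y up, looking along -z (the intrinsics and any distortion apply to the point x, -y, -z); pixel columns grow to the right and rows downward; lengths in mm; the calibration is good to about 2 mm. A picture is of the moment at which its call begins. There is no depth.
- manip.sign_off(): hands the job in, once; it reports no verdict.
The state is a dict: "clock": time; "joints": joint angles; "qd": joint speeds; "effort": joint torques, N m; "eef_pos": TCP position; "eef_rot": TCP orientation; "wrist_force": force on the tool from outside, world axes, zero at the start; "moment": the same for the moment, N m; "finger_gap": finger opening in mm.
Only numpy, scipy, OpenCV 4.12 (cv2) and the standard library are available. Lean on these libraries where they do the work, as an engineer would, in place of code of your own. Each camera call takes 0.05 s, during which the arm holds its last target. There are 200 camera calls.

### The job

Get the pressed-sushi mould ready: first draw the slide lock on the base board fully back to its open end stop (to the right as seen from the robot), then lower the holed wooden frame gently over the two pins until it lies flush on the board. Then slide the lock fully home to its other end stop so that it holds the frame down, and last set the presser gently into the frame, its feet in the two openings and its board resting flat on the frame. Leave the dishes and other tableware where they are.

Things in the scene. Friction and masses are not known exactly. Their poses are not given: they have to be found in the camera images.
- base: Mould base board, plain pale wood, fixed: 20 mm thick, x -105..+70, y -100..+100. Origin on the table, below the middle of the seat, midway between two upright steel pins of diameter 10 at (0, +75) and (0, -75), rising 18 above the board's top (last 6 mm tapered to diameter 4). The slide lock runs along its front (-x) edge, nearer the robot.
- lock (a joint): Slide lock position (m): 0 = drawn back to its open end stop (towards base -y), 0.060 = home at its locked end stop (base +y). Moves along base +y; light friction; stays where left. Its steel tongue, 18 wide (y), reaches +x from the grip to base x -53.5, underside 32.5 above the table; above about 0.012 it blocks the frame's lug from going down.
- lock_grip (a point): Middle of the top of the slide lock's upright black grip, 71 mm above the table. The grip is 16 (x) x 18 (y) mm, from 38 to 71 above the table, at base x -87 and base y = -45 mm + joint value. Pinch it along y.
- frame: Loose holed pale wood frame, 100 (x) x 176 (y) x 30 mm high; origin: centre of underside. Two through openings 71 (x) x 56 (y) at y +-34.5; between them a 13 mm cross wall along x: grip it, closing along y. Round through holes, diameter 13, at (0, +-75) for the pins. Lug 12 x 44 (y) x 10 high at mid-bottom of each long side (to x +-62). Same after a half turn. Seated: origin 20 above base origin.
- presser: Loose pale wood presser; origin: centre of the feet's underside. Two feet 64 (x) x 48 (y) at y +-34.5, 15 deep, 3 to 4 mm play in the frame's openings; board 96 (x) x 150 (y) at z 15..27; handle bar 14 (x) x 100 (y) at z 27..55: grip it closing along x. Same after a half turn. In place the board rests on the frame, origin 15 above the frame's origin.
- rice_bowl: White rice bowl, bystander: rim diameter 110, height 60 mm, loose; origin at the centre of its underside.
- tumbler: Glass tumbler, bystander: diameter 66, height 110 mm, loose; origin at the centre of its underside.
- soy_bottle: Small amber glass sauce bottle, bystander: diameter 48, height 120 mm, loose; origin at the centre of its underside.
- sauce_dish: Small flat blue dish, bystander: diameter 100, height 18 mm, loose; origin at the centre of its underside.
- soup_bowl: Brown soup bowl, bystander: rim diameter 116, height 65 mm, loose; origin at the centre of its underside.
- mug: White mug, bystander: diameter 80, height 90, handle at its +y, sizes in mm, loose; origin at the centre of its underside.
- cup_box: Small empty square open wooden box, bystander (not part of the mould: no holes, no lugs): 85 x 85, height 56 mm, loose; origin at the centre of its underside.
Things that resemble listed ones, but are neither listed nor needed, are in the scene too. What is shaped like the frame but yellow is not meant.

How it is judged (in metres and radians):
On the way, in this order (a step that is already met when the one before it is completed fails the run):
1. the slide lock is drawn back to its open end stop (value of joint lock below 0.004 m), for 0.1 s.
2. the frame lies flush on the base board over both pins (horizontal distance between frame and base below 0.004 m and z of frame in the frame of base between 0.017 and 0.0225 m and angle between the x axis of frame and the x axis of base, either way round below 0.06 rad and angle between frame's own z axis and vertical below 0.025 rad), for 0.2 s.
3. the slide lock is home at its locked end stop with the frame under it (all of step 2 and value of joint lock above 0.056 m), for 0.1 s.
4. the presser sits in the frame, its board flat on the frame (horizontal distance between presser and frame below 0.007 m and z of presser in the frame of frame between 0.01 and 0.018 m and angle between the x axis of presser and the x axis of frame, either way round below 0.1 rad and angle between presser's own z axis and vertical below 0.03 rad), for 0.2 s.
At the end, for the whole second after the job is handed in: The frame lies flush on the base board over both pins (within 4 mm sideways, 0.06 rad, height within 2.5 mm), the lock is within 4 mm of its locked end stop, and the presser rests flat on the frame with its feet in the openings (within 7 mm, 0.10 rad, height within 3 mm), all at rest and released (all of step 3 and all of step 4 and linear speed of each of frame, presser below 0.02 m/s); the robot touches nothing.
It fails at once if the frame is dropped or slammed onto the base (faster than 0.5 m/s close above it) (horizontal distance between frame and base below 0.04 m and z of frame in the frame of base below 0.055 m and linear speed of frame above 0.5 m/s).
It fails at once if the presser is dropped or slammed into the frame (faster than 0.5 m/s close above it) (horizontal distance between presser and frame below 0.04 m and z of presser in the frame of frame below 0.05 m and linear speed of presser above 0.5 m/s).
It fails at once if a dish or other piece of tableware is moved by more than 30 mm (distance of any of rice_bowl, tumbler, soy_bottle, sauce_dish, soup_bowl, mug, cup_box from where it was at the start of the episode above 0.03 m).
It also fails if it takes over 72 s, if anything falls off the work surface, if the arm or the gripper's body presses on something with over 40 N, if the wrist force passes 120 N, or if a joint passes its speed limit or range.

## Working session

There is one attempt and no reset: what is moved stays moved. The work goes in short steps, Python scripts to look and compute and a shell command to move; the robot and the scene stay as the last step left them, time stands still between calls to the robot, and variables do not carry over. Pictures are saved under pics/ and viewed, about 8 in all and at most 12, crops included, and the job is handed in when it is done.

```bash
ls; mkdir -p pics
cat > h.py <<'E'
import numpy as np, cv2
from cell import manip
from scipy.spatial.transform import Rotation as R
def shot(n,f):
    c=manip.camera(n); cv2.imwrite('pics/'+f+'.png',c['image'][:,:,::-1])
    np.save('pics/'+f+'.npy',c,allow_pickle=True); return c
def load(f): return np.load('pics/'+f+'.npy',allow_pickle=True).item()
def rot(c):
    a=np.array(c['attitude'],float)
    return a if a.shape==(3,3) else R.from_euler('xyz',a).as_matrix() if a.size==3 else None
def world(c,px,z):
    K=np.array([[c['fx'],0,c['cx']],[0,c['fy'],c['cy']],[0,0,1.]])
    u=cv2.undistortPoints(np.array(px,float).reshape(-1,1,2),K,np.array([c['k1'],0,0,0.]))[:,0]
    d=np.c_[u[:,0],-u[:,1],-np.ones(len(u))]@rot(c).T
    e=np.array(c['eye']); return e+d*((z-e[2])/d[:,2])[:,None]
def pix(c,P):
    p=(np.atleast_2d(P)-np.array(c['eye']))@rot(c); s=np.c_[p[:,0],-p[:,1]]/-p[:,2:]
    s=s*(1+c['k1']*(s**2).sum(1))[:,None]
    return s*[c['fx'],c['fy']]+[c['cx'],c['cy']]
E
python3 - <<'E'
from h import *
for n in('top','scene'):
    c=shot(n,n+'0'); print({k:v for k,v in c.items() if k!='image'})
print(manip.read_state(),manip.tcp_to_grasp)
E
```

```text
pics
{'fx': 587.6776533273984, 'fy': 587.6776533273984, 'cx': 328.59468864808196, 'cy': 239.06149265473243, 'k1': -0.08557542140448277, 'eye': array([ 442.11131484,    2.85568809, 1655.49413415]), 'attitude': array([ 0.05262655,  0.01146099, -1.57845888])}
{'fx': 485.345267187358, 'fy': 485.345267187358, 'cx': 320.10813456286496, 'cy': 234.5145574079461, 'k1': 0.03414013091968841, 'eye': array([ 899.76858492, -615.0709068 , 1006.70061415]), 'attitude': array([ 0.66152497, -0.00298274,  0.54041081])}
{'clock': 0.1, 'joints': array([ 1.23639790e+00,  3.00394465e-01,  1.52149874e+00,  7.70150023e-06,
        1.32070294e+00, -6.66154255e-02]), 'qd': array([-0.00116212, -0.00283566, -0.00042007, -0.00084383, -0.00094594,
        0.00070794]), 'effort': array([ 1.27501189e-03, -5.32636642e+01, -3.53288519e+01,  7.09975557e-02,
        2.35109363e-02, -8.42828194e-05]), 'eef_pos': array([145.44899374, 530.14635395, 169.76321936]), 'eef_rot': array([ 3.06754329,  1.56979281, -1.9126306 ]), 'wrist_force': array([-0.13181178,  0.37246681,  0.64650794]), 'moment': array([ 0.02834409, -0.0533593 , -0.04466952]), 'finger_gap': 93.90638628411473} 18.8
```

View pics/top0.png

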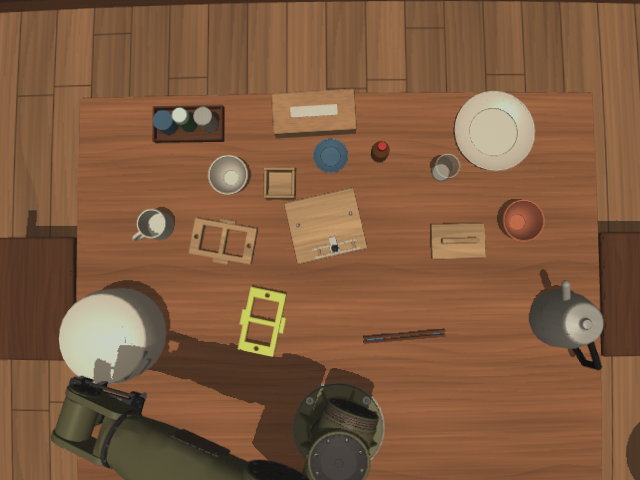

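View pics/scene0.png

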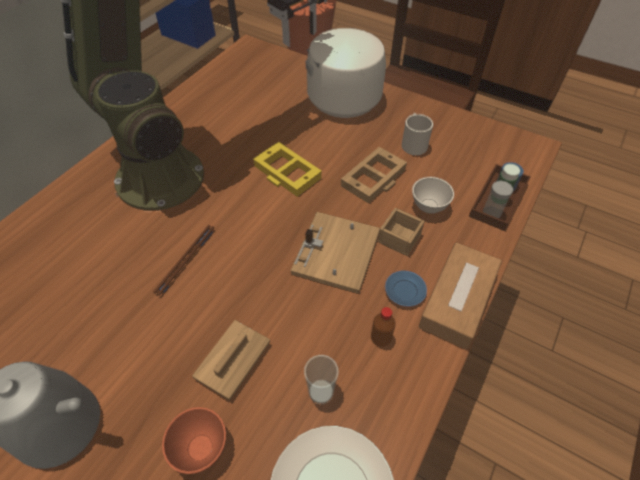

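Run:
```python
from h import *
I=load('top0')['image'][:,:,::-1]
def cr(x,y,w,h): return cv2.resize(I[y:y+h,x:x+w],None,fx=4,fy=4,interpolation=cv2.INTER_CUBIC)
M=np.zeros((600,800,3),np.uint8)
M[:360,:400]=cr(275,180,100,90); M[:240,420:760]=cr(183,213,85,60); M[380:580,:280]=cr(425,215,70,50)
cv2.imwrite('pics/mos.png',M)
```

```text
(no output)
```

View pics/mos.png

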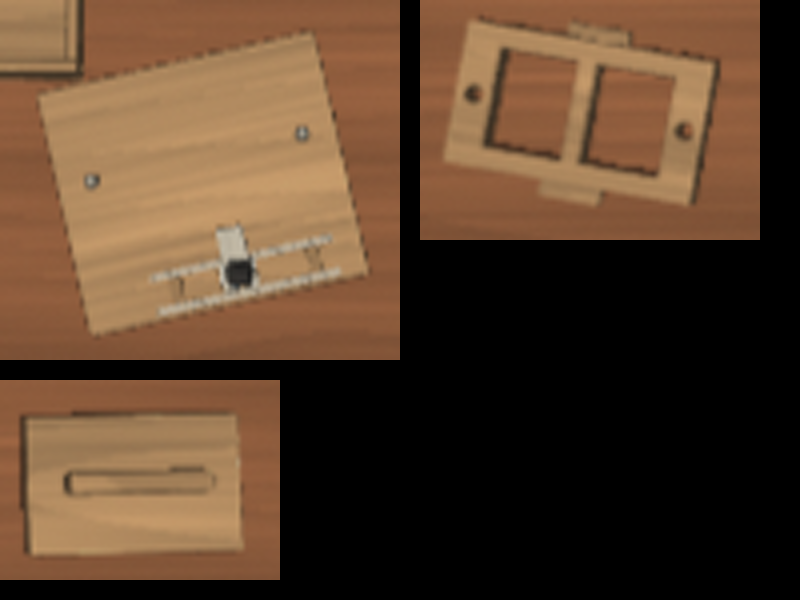

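```bash
cat >> h.py <<'E'
def fit(W,M):  # world xy from model xy (both Nx2) -> x,y,yaw,resid
    W=np.array(W)[:,:2];M=np.array(M,float);a=W-W.mean(0);b=M-M.mean(0)
    th=np.arctan2((b[:,0]*a[:,1]-b[:,1]*a[:,0]).sum(),(a*b).sum())
    Rm=np.array([[np.cos(th),-np.sin(th)],[np.sin(th),np.cos(th)]]);t=W.mean(0)-Rm@M.mean(0)
    return np.round([*t,th],3),np.round(W-(M@Rm.T+t),1).tolist()
E
python3 - <<'E'
from h import *
c=load('top0')
def f(px,off,org): return [[(u-org[0]+.5)/4-.5+off[0],(v-org[1]+.5)/4-.5+off[1]] for u,v in px]
B=lambda px,z:world(c,f(px,(275,180),(0,0)),z)
F=lambda px,z:world(c,f(px,(183,213),(420,0)),z)
P=lambda px,z:world(c,f(px,(425,215),(0,380)),z)
w=np.r_[B([(92,181),(302,133)],38),B([(38,97),(313,33),(368,272),(92,333)],20)]
print('base',fit(w,[(0,75),(0,-75),(70,100),(70,-100),(-105,-100),(-105,100)]))
print('grip',B([(239,272)],71))
w=np.r_[F([(473,92),(684,130)],30),F([(471,20),(718,63),(692,204),(444,160)],30)]
print('frame',fit(w,[(0,75),(0,-75),(50,88),(50,-88),(-50,-88),(-50,88)]))
w=np.r_[P([(22,416),(236,415),(243,549),(30,553)],27),P([(66,482),(215,482)],55)]
print('presser',fit(w,[(48,75),(48,-75),(-48,-75),(-48,75),(0,50),(0,-50)]))
E
```

```text
base (array([5.83516e+02, 3.35320e+01, 2.16000e-01]), [[-0.0, -0.8], [-0.2, 0.4], [-2.3, -1.5], [-1.9, 1.0], [1.2, 1.9], [3.2, -1.0]])
grip [[502.45407763   4.95885078  71.        ]]
frame (array([ 5.2639e+02,  3.1586e+02, -1.8300e-01]), [[0.5, 1.5], [0.1, 1.0], [-0.6, -0.5], [-0.3, -0.9], [0.2, -0.9], [0.0, -0.1]])
presser (array([ 5.21102e+02, -3.38232e+02,  1.00000e-02]), [[0.3, 1.0], [-1.6, 1.1], [1.0, -0.8], [1.1, -2.1], [0.5, 1.6], [-1.3, -0.8]])
```

```bash
cat >> h.py <<'E'
def plan(x,y,z,jaw):
    """rows units to bring TCP to x,y,z with tool z axis along world yaw jaw (mod pi)"""
    s=manip.read_state(); Rt=R.from_euler('xyz',s['eef_rot']).as_matrix()
    d=Rt.T@(np.array([x,y,z])-s['eef_pos'])/40
    t=np.array([np.cos(jaw),np.sin(jaw),0]); v=Rt.T@t; a=np.arctan2(-v[1],v[2])
    a=(a+np.pi/2)%np.pi-np.pi/2
    print('tx %.3f ty %.3f tz %.3f turn %.3f'%(*d,np.degrees(a)/6),'| pos',s['eef_pos'].round(1),'tilt %.4f'%np.arccos(-Rt[2,0]),
      'j6 %.2f gap %.1f'%(s['joints'][5],s['finger_gap']),'F',np.round(s['wrist_force'],1),'t %.1f'%s['clock'])
    return Rt
E
python3 - <<'E'
from h import *
print(plan(502,5,200,.216+np.pi/2).round(2)); c=load('top0'); print(world(c,[(112,330)],150), world(c,[(65,335),(160,335)],150))
E
```

```text
tx -0.747 ty -12.070 tz -10.303 turn -4.620 | pos [145.4 530.1 169.8] tilt 0.0010 j6 -0.07 gap 93.9 F [-0.1  0.4  0.6] t 0.1
[[-0.   -0.96  0.26]
 [-0.    0.26  0.96]
 [-1.    0.   -0.  ]]
[[290.17652178 582.69547223 150.        ]] [[276.54434713 709.29370759 150.        ]
 [277.63737976 455.763661   150.        ]]
```

```bash
python3 -m jog '[{"tx":-1,"grip":0.5},{"tx":-2},{"tx":-2.5,"tz":-1},{"tx":-2.5,"ty":-12.07,"tz":-10.3,"turn":-4.62},{"tx":-2.5,"ty":-12.07,"tz":-10.3,"turn":-4.62},{"tx":-2.5,"ty":-12.07,"tz":-10.3,"turn":-4.62},{"tx":-2.5,"ty":-12.07,"tz":-10.3,"turn":-4.62},{"tx":-2.5,"ty":-12.07,"tz":-10.3,"turn":-4.62},{"tx":-2.5,"ty":-12.07,"tz":-10.3,"turn":-4.62},{"tx":-2.5,"ty":-12.07,"tz":-10.3,"turn":-4.62},{"tx":-2.5,"ty":-12.07,"tz":-10.3,"turn":-4.62},{"tx":-2.5,"ty":-12.07,"tz":-10.3,"turn":-4.62}]'
python3 -c "
from h import *
plan(500,5,200,.216+np.pi/2)"
```

```text
tx -0.746 ty -12.022 tz -10.316 turn -4.620 | pos [145.4 530.1 169.8] tilt 0.0010 j6 -0.07 gap 93.9 F [-0.1  0.4  0.6] t 0.1$[0]: bad value
```

```bash
python3 -m jog '[{"grip":0.5,"tx":-1,"ty":0,"tz":0,"turn":0},{"grip":0.5,"tx":-2,"ty":0,"tz":0,"turn":0},{"grip":0.5,"tx":-2.5,"ty":0,"tz":-0.5,"turn":0},{"grip":0.5,"tx":-2.5,"ty":-12.05,"tz":-10.3,"turn":-4.62},{"grip":0.5,"tx":-2.5,"ty":-12.05,"tz":-10.3,"turn":-4.62},{"grip":0.5,"tx":-2.5,"ty":-12.05,"tz":-10.3,"turn":-4.62},{"grip":0.5,"tx":-2.5,"ty":-12.05,"tz":-10.3,"turn":-4.62},{"grip":0.5,"tx":-2.5,"ty":-12.05,"tz":-10.3,"turn":-4.62},{"grip":0.5,"tx":-2.5,"ty":-12.05,"tz":-10.3,"turn":-4.62},{"grip":0.5,"tx":-2.5,"ty":-12.05,"tz":-10.3,"turn":-4.62}]'
python3 -c "
from h import *
plan(500,5,200,.216+np.pi/2)"
```

```text
clock: 0.93
eef_pos: [302.0, 284.2, 270.3]
eef_rot: [2.327, 1.571, -2.169]
wrist_force: [0.1, 0.7, -0.2]
finger_gap: 46.9
tx 1.757 ty -3.332 tz -7.881 turn 0.008 | pos [302.  284.2 270.3] tilt 0.0001 j6 -1.12 gap 46.9 F [ 0.1  0.7 -0.2] t 0.9
```

```bash
python3 -m jog '[{"grip":0.5,"tx":1.75,"ty":-3.33,"tz":-7.88,"turn":0},{"grip":0.5,"tx":1.75,"ty":-3.33,"tz":-7.88,"turn":0},{"grip":0.5,"tx":1.75,"ty":-3.33,"tz":-7.88,"turn":0},{"grip":0.5,"tx":1.75,"ty":-3.33,"tz":-7.88,"turn":0},{"grip":0.5,"tx":1.75,"ty":-3.33,"tz":-7.88,"turn":0},{"grip":0.5,"tx":1.75,"ty":-3.33,"tz":-7.88,"turn":0},{"grip":0.5,"tx":1.75,"ty":-3.33,"tz":-7.88,"turn":0},{"grip":0.5,"tx":1.75,"ty":-3.33,"tz":-7.88,"turn":0},{"grip":0.5,"tx":1.75,"ty":-3.33,"tz":-7.88,"turn":0},{"grip":0.5,"tx":1.75,"ty":-3.33,"tz":-7.88,"turn":0},{"grip":0.5,"tx":1.75,"ty":-3.33,"tz":-7.88,"turn":0},{"grip":0.5,"tx":1.75,"ty":-3.33,"tz":-7.88,"turn":0}]'
python3 -c "
from h import *
plan(500,5,150,.216+np.pi/2); c=shot('wrist','w1'); print({k:v for k,v in c.items() if k!='image'}); print(pix(c,[[500,5,71]]))"
```

```text
clock: 1.93
eef_pos: [498.9, 7.5, 200.5]
eef_rot: [-0.184, 1.571, 1.603]
wrist_force: [-0.1, -0.1, 0.1]
finger_gap: 47.1
tx 1.263 ty -0.015 tz -0.067 turn 0.005 | pos [498.9   7.5 200.5] tilt 0.0002 j6 -1.85 gap 47.1 F [-0.1 -0.1  0.1] t 1.9
{'fx': 378.68966573666313, 'fy': 378.68966573666313, 'cx': 322.5637650745513, 'cy': 240.88679990763887, 'k1': -0.007791664972181032, 'eye': array([433.63338845,  -6.20274347, 415.73121822]), 'attitude': array([-2.33866029e-01, -1.30102311e-04,  1.78835920e+00])}
[[318.8608459  225.24237406]]
```

View pics/w1.png

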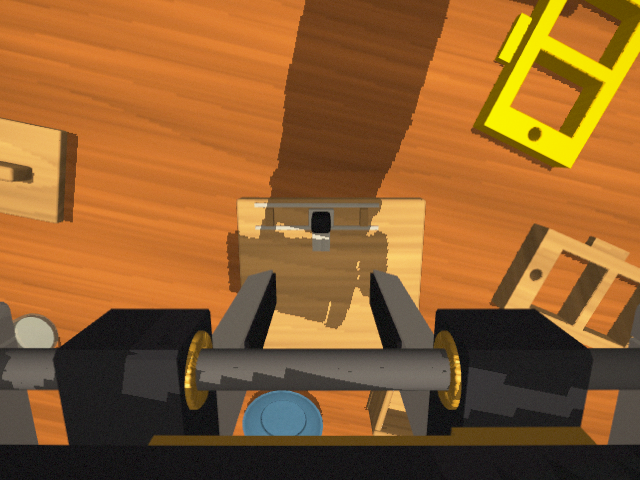

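The wrist picture shows the black grip at about (321,222), the board's front corners at (238,199) and (424,199), and the real frame at right.

```bash
python3 -c "
from h import *
c=load('w1'); g=world(c,[(320.5,221.5)],71)[0]; print(g)
print(fit(world(c,[(238,199),(424.5,199)],20),[(-105,-100),(-105,100)]))
plan(g[0],g[1],44,.216+np.pi/2)"
```

```text
[496.23199004   5.7272435   71.        ]
(array([5.82201e+02, 3.60230e+01, 2.18000e-01]), [[-0.5, 2.3], [0.5, -2.3]])
tx 3.920 ty 0.077 tz -0.033 turn 0.011 | pos [498.9   7.7 200.8] tilt 0.0006 j6 -1.85 gap 47.2 F [0.2 0.3 0.8] t 2.0
```

```bash
python3 -m jog '[{"grip":0.5,"tx":1,"ty":0,"tz":-0.05,"turn":0},{"grip":0.5,"tx":2,"ty":0,"tz":-0.05,"turn":0},{"grip":0.5,"tx":3,"ty":0,"tz":-0.05,"turn":0},{"grip":0.5,"tx":3.5,"ty":0,"tz":-0.05,"turn":0},{"grip":0.5,"tx":3.9,"ty":0,"tz":-0.05,"turn":0},{"grip":0.5,"tx":3.9,"ty":0,"tz":-0.05,"turn":0},{"grip":0.1,"tx":3.9,"ty":0,"tz":-0.05,"turn":0},{"grip":0.1,"tx":3.9,"ty":0,"tz":-0.05,"turn":0},{"grip":0.1,"tx":3.9,"ty":0,"tz":-0.05,"turn":0},{"grip":0.1,"tx":3.9,"ty":0,"tz":-0.05,"turn":0},{"grip":0.1,"tx":3.9,"ty":0,"tz":-0.05,"turn":0}]' 25
python3 -c "
from h import *
plan(500,5,44,.216+np.pi/2)"
```

```text
clock: 2.9
eef_pos: [500.0, 4.8, 45.2]
eef_rot: [-1.86, 1.569, -0.073]
wrist_force: [0.0, -1.0, -0.3]
finger_gap: 17.0
tx 0.029 ty -0.000 tz 0.006 turn 0.001 | pos [500.    4.8  45.2] tilt 0.0013 j6 -1.85 gap 17.0 F [ 0.  -1.  -0.3] t 2.9
```

```bash
python3 -m jog '[{"grip":0.1,"tx":0,"ty":0,"tz":-0.15,"turn":0},{"grip":0.1,"tx":0,"ty":0,"tz":-0.3,"turn":0},{"grip":0.1,"tx":0,"ty":0,"tz":-0.45,"turn":0},{"grip":0.1,"tx":0,"ty":0,"tz":-0.6,"turn":0},{"grip":0.1,"tx":0,"ty":0,"tz":-0.7,"turn":0},{"grip":0.1,"tx":0,"ty":0,"tz":-0.78,"turn":0},{"grip":0.1,"tx":0,"ty":0,"tz":-0.84,"turn":0},{"grip":0.1,"tx":0,"ty":0,"tz":-0.87,"turn":0},{"grip":0.1,"tx":0,"ty":0,"tz":-0.87,"turn":0}]'
python3 -c "
from h import *
plan(500,5,44,.216+np.pi/2)"
```

```text
clock: 3.65
eef_pos: [507.1, -29.4, 44.3]
eef_rot: [1.447, 1.571, -3.049]
wrist_force: [0.4, -0.3, -0.2]
finger_gap: 9.6
tx 0.008 ty -0.011 tz 0.879 turn -0.002 | pos [507.1 -29.4  44.3] tilt 0.0001 j6 -1.92 gap 9.6 F [ 0.4 -0.3 -0.2] t 3.6
```

```bash
python3 -c "
from h import *
c=shot('top','t1'); I=c['image'][:,:,::-1][170:290,265:385]; a=cv2.resize(I,None,fx=4,fy=4,interpolation=cv2.INTER_CUBIC)
I=shot('scene','s1')['image'][:,:,::-1][180:300,260:400]; b=cv2.resize(I,None,fx=2.2,fy=2.2,interpolation=cv2.INTER_CUBIC)
M=np.zeros((480,800,3),np.uint8); M[:,:480]=a; M[:264,485:485+308]=b; cv2.imwrite('pics/m1.png',M)"
```

```text
(no output)
```

View pics/m1.png

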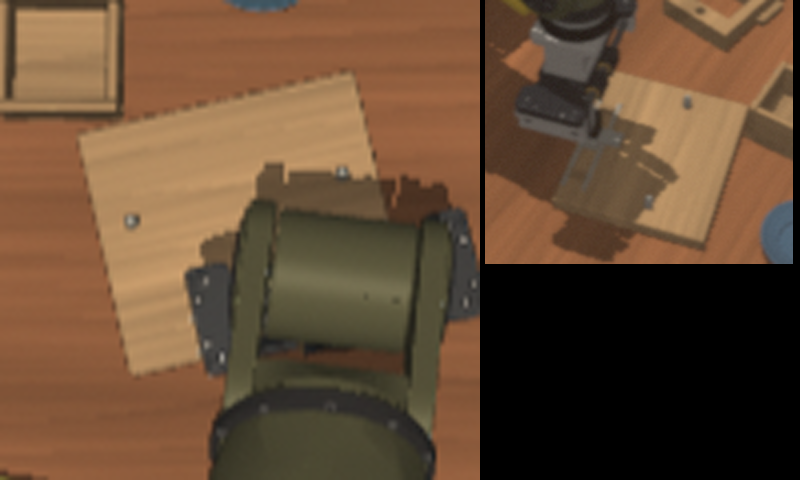

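```bash
python3 -m jog '[{"grip":0.2,"tx":0,"ty":0,"tz":0,"turn":0},{"grip":0.3,"tx":-1,"ty":0,"tz":0,"turn":0},{"grip":0.4,"tx":-2,"ty":0,"tz":0,"turn":0},{"grip":0.5,"tx":-3,"ty":0,"tz":0,"turn":0},{"grip":0.5,"tx":-4,"ty":0,"tz":0.3,"turn":0},{"grip":0.5,"tx":-4,"ty":0,"tz":0.3,"turn":0},{"grip":0.5,"tx":-4,"ty":0,"tz":0.3,"turn":0}]'
python3 -c "
from h import *
c=shot('wrist','w2'); print(pix(c,[[507,-29,71]]),pix(c,[[500,5,71]]))
I=c['image'][:,:,::-1]; cv2.imwrite('pics/w2c.png',cv2.resize(I[150:350,180:460],None,fx=2.5,fy=2.5,interpolation=cv2.INTER_CUBIC))
plan(500,5,44,.216+np.pi/2)"
```

```text
clock: 4.33
eef_pos: [505.3, -17.1, 206.2]
eef_rot: [-1.88, 1.567, -0.092]
wrist_force: [-0.7, 0.1, -1.5]
finger_gap: 46.5
[[309.24023879 222.03518407]] [[346.15934859 222.58433228]]
tx 4.006 ty -0.008 tz 0.570 turn 0.006 | pos [504.5 -17.3 204.3] tilt 0.0006 j6 -1.89 gap 46.8 F [-0.8 -0.4 -1.3] t 4.4
```

View pics/w2c.png

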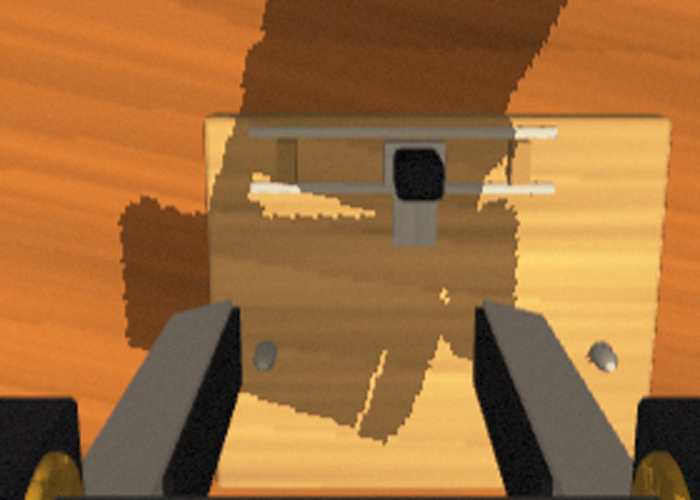

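```bash
python3 -c "
from h import *
c=load('w2'); s=manip.read_state(); print(s['eef_pos'],pix(c,[s['eef_pos'],s['eef_pos']+[0,0,19]]))
f=lambda p:[(180+(u+.5)/2.5-.5,150+(v+.5)/2.5-.5) for u,v in p]
print('pins',world(c,f([(262,346),(604,346)]),36)); print('grip',world(c,f([(419,173)]),71)); print('corners',world(c,f([(206,116),(669,117)]),20))
print(fit(np.r_[world(c,f([(262,346),(604,346)]),36),world(c,f([(206,116),(669,117)]),20)],[(0,-75),(0,75),(-105,-100),(-105,100)]))
print(c['eye'],c['attitude'])
"
```

```text
[504.48795565 -17.30799943 204.26069129] [[321.32634508 263.85217917]
 [321.17124664 274.03552099]]
pins [[590.46636611 -39.81627021  36.        ]
 [558.49904138 104.3297128   36.        ]]
grip [[496.34759176   5.23450935  71.        ]]
corners [[500.35132744 -83.35824169  20.        ]
 [458.25738585 108.42388124  20.        ]]
(array([5.78199e+02, 3.35300e+01, 2.14000e-01]), [[-3.6, -0.1], [-3.8, -2.5], [3.6, 3.1], [3.9, -0.6]])
[439.17783296 -30.72069078 421.1062362 ] [-2.37687980e-01  1.30878682e-03  1.78870495e+00]
```

```bash
python3 -c "
from h import *
c=load('scene0'); p=pix(c,[[500,5,71],[500,5,38],[507,-29.4,44.3]]); print(p)
for n,P in(('scene0',p[0]),('top0',None),('w1',None),('w2',None)):
    c=load(n); P=pix(c,[[500,5,71]])[0]; x,y=P.astype(int); r=16
    g=c['image'][y-r:y+r,x-r:x+r].max(2); ys,xs=np.where(g<45); print(n,P.round(1),len(xs),'blob x',xs.min()+x-r,xs.max()+x-r,'y',ys.min()+y-r,ys.max()+y-r)
a=cv2.resize(load('scene0')['image'][190:290,270:400,::-1],None,fx=3,fy=3,interpolation=cv2.INTER_CUBIC)
b=cv2.resize(load('s1')['image'][190:290,270:400,::-1],None,fx=3,fy=3,interpolation=cv2.INTER_CUBIC)
cv2.imwrite('pics/m2.png',np.hstack([a,b]))
"
```

```text
[[309.28180408 231.63630032]
 [309.47411778 239.78085931]
 [304.49261315 248.94349951]]Traceback (most recent call last):
  File "<string>", line 6, in <module>
    g=c['image'][y-r:y+r,x-r:x+r].max(2); ys,xs=np.where(g<45); print(n,P.round(1),len(xs),'blob x',xs.min()+x-r,xs.max()+x-r,'y',ys.min()+y-r,ys.max()+y-r)
                                                                                                    ~~~~~~^^
    return umr_minimum(a, axis, None, out, keepdims, initial, where)
ValueError: zero-size array to reduction operation minimum which has no identity
```

```bash
python3 -c "
from h import *
a=cv2.resize(load('scene0')['image'][190:290,270:400,::-1],None,fx=3,fy=3,interpolation=cv2.INTER_CUBIC)
b=cv2.resize(load('s1')['image'][190:290,270:400,::-1],None,fx=3,fy=3,interpolation=cv2.INTER_CUBIC)
cv2.imwrite('pics/m2.png',np.hstack([a,b]))
"
```

```text
(no output)
```

View pics/m2.png

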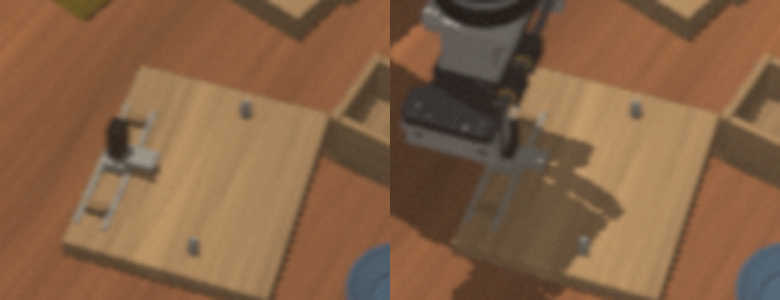

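```bash
python3 -c "
from h import *
c=shot('scene','s2'); e=manip.read_state()['eef_pos']; I=c['image'][:,:,::-1].copy(); p=pix(c,[e,e+[0,0,19],e+[0,0,36]]); print(p)
x,y=p[0].astype(int); x0,y0=x-100,max(y-75,0)
J=cv2.resize(I[y0:y0+150,x0:x0+200],None,fx=4,fy=4,interpolation=cv2.INTER_CUBIC)
for q in p: cv2.circle(J,tuple(int(v) for v in (q-[x0,y0])*4+1.5),3,(0,0,255),-1)
cv2.imwrite('pics/s2c.png',J)
"
```

```text
[[304.64605574 202.19856555]
 [304.45215668 196.38714871]
 [304.27379665 191.04517485]]
```

View pics/s2c.png

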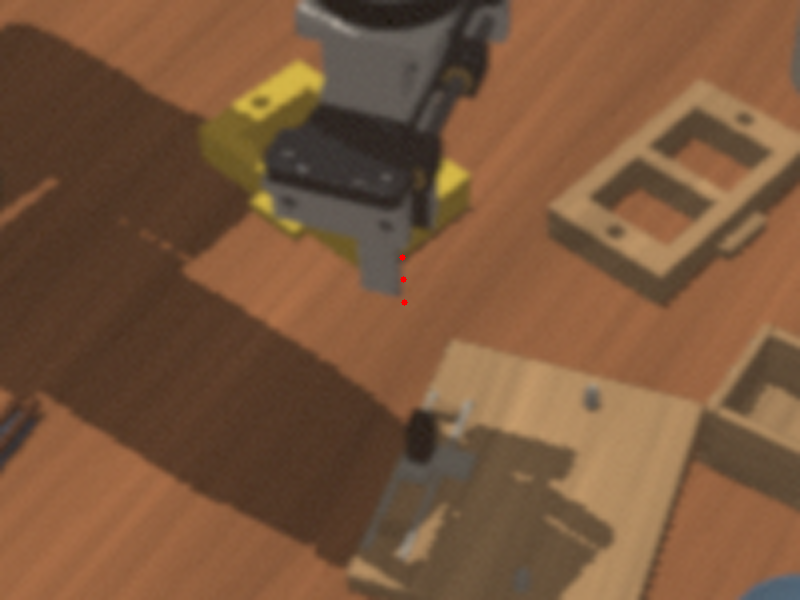

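```bash
python3 -c "
from h import *
c=load('s2'); s=manip.read_state(); e=s['eef_pos']; Rt=R.from_euler('xyz',s['eef_rot']).as_matrix()
for D in (0,20,30,36,45):
  q=pix(c,[e+Rt@np.array([-D,a*1.0,b]) for b in(-36,-23.4,23.4,36) for a in(-8,8)]); print(D,((q-[204,127])*4+1.5).round(0).tolist())
c=load('w2');
for D in (0,20,30,36,45):
  q=pix(c,[e+Rt@np.array([-D,a*1.0,b]) for b in(-23.4,23.4) for a in(-8,8)]); print(D,q.round(0).tolist())
print(Rt.round(2))
"
```

```text
0 [[396.0, 353.0], [368.0, 346.0], [403.0, 336.0], [376.0, 329.0], [432.0, 276.0], [405.0, 269.0], [439.0, 260.0], [412.0, 254.0]]
20 [[395.0, 329.0], [367.0, 321.0], [403.0, 312.0], [375.0, 305.0], [431.0, 251.0], [404.0, 245.0], [439.0, 236.0], [412.0, 229.0]]
30 [[394.0, 316.0], [366.0, 309.0], [402.0, 300.0], [374.0, 292.0], [431.0, 239.0], [404.0, 232.0], [439.0, 223.0], [411.0, 216.0]]
36 [[394.0, 309.0], [365.0, 302.0], [402.0, 292.0], [374.0, 285.0], [431.0, 231.0], [403.0, 224.0], [439.0, 215.0], [411.0, 209.0]]
45 [[393.0, 297.0], [365.0, 290.0], [402.0, 281.0], [373.0, 273.0], [431.0, 220.0], [403.0, 213.0], [438.0, 204.0], [411.0, 197.0]]
0 [[283.0, 275.0], [282.0, 250.0], [360.0, 275.0], [361.0, 250.0]]
20 [[279.0, 287.0], [278.0, 259.0], [363.0, 287.0], [364.0, 259.0]]
30 [[277.0, 294.0], [276.0, 265.0], [365.0, 294.0], [366.0, 265.0]]
36 [[275.0, 298.0], [274.0, 268.0], [367.0, 298.0], [367.0, 269.0]]
45 [[273.0, 305.0], [272.0, 274.0], [369.0, 305.0], [370.0, 274.0]]
[[-0.   -0.98 -0.21]
 [ 0.   -0.21  0.98]
 [-1.    0.    0.  ]]
```

The close-up puts the fingertips about 40 mm above the reported TCP, so the fingers closed above the lock grip. I'll descend further, slowly, checking force.

```bash
python3 -m jog '[{"grip":0.5,"tx":0,"ty":0,"tz":0.57,"turn":0},{"grip":0.5,"tx":1,"ty":0,"tz":0.57,"turn":0},{"grip":0.5,"tx":2,"ty":0,"tz":0.57,"turn":0},{"grip":0.5,"tx":3,"ty":0,"tz":0.57,"turn":0},{"grip":0.5,"tx":4,"ty":0,"tz":0.57,"turn":0},{"grip":0.5,"tx":4.3,"ty":0,"tz":0.57,"turn":0},{"grip":0.5,"tx":4.5,"ty":0,"tz":0.57,"turn":0},{"grip":0.5,"tx":4.7,"ty":0,"tz":0.57,"turn":0},{"grip":0.5,"tx":4.85,"ty":0,"tz":0.57,"turn":0},{"grip":0.5,"tx":4.85,"ty":0,"tz":0.57,"turn":0}]'
python3 -m jog '[{"grip":0.1,"tx":0,"ty":0,"tz":0,"turn":0},{"grip":0.1,"tx":0,"ty":0,"tz":0,"turn":0},{"grip":0.1,"tx":0,"ty":0,"tz":0,"turn":0},{"grip":0.1,"tx":0,"ty":0,"tz":0,"turn":0},{"grip":0.1,"tx":0,"ty":0,"tz":0,"turn":0},{"grip":0.1,"tx":0,"ty":0,"tz":0,"turn":0},{"grip":0.1,"tx":0,"ty":0,"tz":0,"turn":0},{"grip":0.1,"tx":0,"ty":0,"tz":0,"turn":0},{"grip":0.1,"tx":0,"ty":0,"tz":0,"turn":0}]' 25
```

```text
clock: 5.27
eef_pos: [499.4, 4.7, 9.8]
eef_rot: [1.325, 1.57, 3.112]
wrist_force: [-0.3, -0.1, 0.0]
finger_gap: 47.2
clock: 6.02
eef_pos: [499.9, 4.7, 10.8]
eef_rot: [-1.746, 1.57, 0.041]
wrist_force: [-1.4, 0.2, 5.7]
finger_gap: 17.6
```

```bash
python3 -m jog '[{"grip":0.1,"tx":0,"ty":0,"tz":-0.15,"turn":0},{"grip":0.1,"tx":0,"ty":0,"tz":-0.3,"turn":0},{"grip":0.1,"tx":0,"ty":0,"tz":-0.45,"turn":0},{"grip":0.1,"tx":0,"ty":0,"tz":-0.6,"turn":0},{"grip":0.1,"tx":0,"ty":0,"tz":-0.7,"turn":0},{"grip":0.1,"tx":0,"ty":0,"tz":-0.78,"turn":0},{"grip":0.1,"tx":0,"ty":0,"tz":-0.83,"turn":0},{"grip":0.1,"tx":0,"ty":0,"tz":-0.86,"turn":0},{"grip":0.1,"tx":0,"ty":0,"tz":-0.88,"turn":0},{"grip":0.1,"tx":0,"ty":0,"tz":-0.88,"turn":0}]'
```

```text
clock: 6.85
eef_pos: [507.1, -28.2, 10.7]
eef_rot: [-0.075, 1.568, 1.712]
wrist_force: [-3.9, 12.7, 9.2]
finger_gap: 17.8
```

```bash
python3 -m jog '[{"grip":0.5,"tx":0,"ty":0,"tz":-0.87,"turn":0},{"grip":0.5,"tx":0,"ty":0,"tz":0,"turn":0},{"grip":0.5,"tx":0,"ty":0,"tz":0,"turn":0},{"grip":0.5,"tx":0,"ty":0,"tz":0,"turn":0}]' >/dev/null; python3 -c "
from h import *
plan(526,316,140,-.183+np.pi/2)"
```

```text
tx -3.245 ty -2.322 tz 8.327 turn 3.818 | pos [506.9 -29.3  10.2] tilt 0.0004 j6 -1.92 gap 54.8 F [0.4 0.  0.1] t 7.2
```

I mistyped the first row there: it had tz −0.87 while opening. I'll check the lock after lifting.

```bash
python3 -m jog '[{"grip":0.5,"tx":-0.5,"ty":0,"tz":0,"turn":0},{"grip":0.5,"tx":-1.5,"ty":0,"tz":0,"turn":0},{"grip":0.5,"tx":-2.5,"ty":0,"tz":0,"turn":0},{"grip":0.5,"tx":-3.5,"ty":0,"tz":0,"turn":0},{"grip":0.5,"tx":-4,"ty":0,"tz":0,"turn":0},{"grip":0.5,"tx":-4,"ty":0,"tz":0,"turn":0}]'; python3 -c "
from h import *
c=shot('wrist','w3'); P=pix(c,[[507.1,-29,71],[500,5,71]]); print(P)
for p in P:
  x,y=p.astype(int); g=c['image'][y-22:y+22,x-22:x+22].max(2); ys,xs=np.where(g<30); print(len(xs),xs.mean()+x-22 if len(xs) else 0,ys.mean()+y-22 if len(xs) else 0)
plan(526,316,160,-.183+np.pi/2)"
```

```text
clock: 7.68
eef_pos: [509.2, -30.0, 175.2]
eef_rot: [-1.953, 1.563, -0.166]
wrist_force: [0.1, -0.3, -0.8]
finger_gap: 47.3
[[323.71740381 227.26383546]
 [364.11253918 227.75223253]]
406 325.7832512315271 223.73891625615764
0 0 0
tx 0.303 ty -2.291 tz 8.350 turn 3.814 | pos [508.2 -29.9 172.3] tilt 0.0042 j6 -1.92 gap 47.1 F [ 0.5 -0.  -1.3] t 7.7
```

```bash
python3 -m jog '[{"grip":0.5,"tx":0.3,"ty":-2.29,"tz":8.35,"turn":3.82},{"grip":0.5,"tx":0.3,"ty":-2.29,"tz":8.35,"turn":3.82},{"grip":0.5,"tx":0.3,"ty":-2.29,"tz":8.35,"turn":3.82},{"grip":0.5,"tx":0.3,"ty":-2.29,"tz":8.35,"turn":3.82},{"grip":0.5,"tx":0.3,"ty":-2.29,"tz":8.35,"turn":3.82},{"grip":0.5,"tx":0.3,"ty":-2.29,"tz":8.35,"turn":3.82},{"grip":0.5,"tx":0.3,"ty":-2.29,"tz":8.35,"turn":3.82},{"grip":0.5,"tx":0.3,"ty":-2.29,"tz":8.35,"turn":3.82},{"grip":0.5,"tx":0.3,"ty":-2.29,"tz":8.35,"turn":3.82},{"grip":0.5,"tx":0.3,"ty":-2.29,"tz":8.35,"turn":3.82},{"grip":0.5,"tx":0.3,"ty":-2.29,"tz":8.35,"turn":3.82},{"grip":0.5,"tx":0.3,"ty":-2.29,"tz":8.35,"turn":3.82}]'; python3 -c "
from h import *
c=shot('wrist','w4'); 
th=-.183;Rm=np.array([[np.cos(th),-np.sin(th)],[np.sin(th),np.cos(th)]])
print(pix(c,[[*(Rm@m+[526.4,315.9]),30] for m in [(0,75),(0,-75),(-50,88),(-50,-88)]]).round(0).tolist())
plan(526,316,-30,-.183+np.pi/2)"
```

```text
clock: 8.73
eef_pos: [524.8, 315.5, 157.0]
eef_rot: [2.371, 1.569, -2.525]
wrist_force: [1.2, -0.4, -0.4]
finger_gap: 47.1
[[404.0, 227.0], [241.0, 227.0], [422.0, 172.0], [224.0, 172.0]]
tx 4.687 ty -0.024 tz 0.031 turn -0.017 | pos [525.  315.1 157.5] tilt 0.0014 j6 -0.91 gap 47.4 F [-0.1 -0.2  0. ] t 8.8
```

View pics/w4.png

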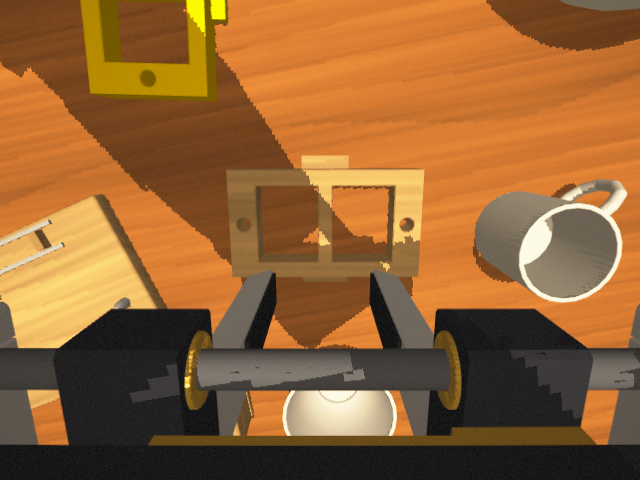

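Wrist view: frame holes at (244,224) and (407,224), about 2–3 px from prediction, and the cross wall is midway. Descending into the openings.

```bash
python3 -m jog '[{"grip":0.45,"tx":1,"ty":-0.01,"tz":0.06,"turn":0},{"grip":0.45,"tx":2,"ty":-0.01,"tz":0.06,"turn":0},{"grip":0.45,"tx":3,"ty":-0.01,"tz":0.06,"turn":0},{"grip":0.45,"tx":3.6,"ty":-0.01,"tz":0.06,"turn":0},{"grip":0.45,"tx":4,"ty":-0.01,"tz":0.06,"turn":0},{"grip":0.45,"tx":4.3,"ty":-0.01,"tz":0.06,"turn":0},{"grip":0.45,"tx":4.5,"ty":-0.01,"tz":0.06,"turn":0},{"grip":0.45,"tx":4.6,"ty":-0.01,"tz":0.06,"turn":0},{"grip":0.45,"tx":4.6,"ty":-0.01,"tz":0.06,"turn":0},{"grip":0.45,"tx":4.6,"ty":-0.01,"tz":0.06,"turn":0}]'; python3 -c "
from h import *
plan(525.5,317.2,-32,-.183+np.pi/2)"
```

```text
clock: 9.62
eef_pos: [526.5, 318.5, -24.7]
eef_rot: [-0.92, 1.569, 0.467]
wrist_force: [0.2, 0.5, 0.5]
finger_gap: 42.3
tx 0.182 ty 0.018 tz -0.038 turn -0.012 | pos [526.5 318.5 -24.7] tilt 0.0014 j6 -0.90 gap 42.3 F [0.2 0.5 0.5] t 9.6
```

```bash
python3 -m jog '[{"grip":0.45,"tx":0.1,"ty":0,"tz":-0.03,"turn":0},{"grip":0.45,"tx":0.2,"ty":0,"tz":-0.03,"turn":0},{"grip":0.45,"tx":0.2,"ty":0,"tz":-0.03,"turn":0}]'; python3 -m jog '[{"grip":0.05,"tx":0,"ty":0,"tz":0,"turn":0},{"grip":0.05,"tx":0,"ty":0,"tz":0,"turn":0},{"grip":0.05,"tx":0,"ty":0,"tz":0,"turn":0},{"grip":0.05,"tx":0,"ty":0,"tz":0,"turn":0},{"grip":0.05,"tx":0,"ty":0,"tz":0,"turn":0},{"grip":0.05,"tx":0,"ty":0,"tz":0,"turn":0},{"grip":0.05,"tx":0,"ty":0,"tz":0,"turn":0},{"grip":0.05,"tx":0,"ty":0,"tz":0,"turn":0},{"grip":0.05,"tx":0,"ty":0,"tz":0,"turn":0}]' 45
```

```text
clock: 9.87
eef_pos: [525.5, 317.1, -34.1]
eef_rot: [2.348, 1.57, -2.548]
wrist_force: [-0.1, -0.1, 0.4]
finger_gap: 42.2
clock: 10.62
eef_pos: [525.7, 317.4, -33.5]
eef_rot: [-0.881, 1.571, 0.506]
wrist_force: [-0.0, 0.1, 1.1]
finger_gap: 12.6
```

Gripped at 12.6 mm on the 13 mm wall. Lifting to 100 mm and measuring the frame in the hand.

```bash
python3 -m jog '[{"grip":0.05,"tx":-0.2,"ty":0,"tz":0,"turn":0},{"grip":0.05,"tx":-0.6,"ty":0,"tz":0,"turn":0},{"grip":0.05,"tx":-1.2,"ty":0,"tz":0,"turn":0},{"grip":0.05,"tx":-1.8,"ty":0,"tz":0,"turn":0},{"grip":0.05,"tx":-2.4,"ty":0,"tz":0,"turn":0},{"grip":0.05,"tx":-2.6,"ty":0,"tz":0,"turn":0},{"grip":0.05,"tx":-2.6,"ty":0,"tz":0,"turn":0},{"grip":0.05,"tx":-2.6,"ty":0,"tz":0,"turn":0}]'; python3 -c "
from h import *
c=shot('wrist','w5')
cv2.imwrite('pics/w5c.png',cv2.resize(c['image'][120:360,140:500,::-1],None,fx=2.2,fy=2.2,interpolation=cv2.INTER_CUBIC))
plan(583.3,34,69,.216+np.pi/2)"
```

```text
clock: 11.28
eef_pos: [525.4, 317.1, 69.6]
eef_rot: [2.291, 1.57, -2.605]
wrist_force: [-0.6, -0.6, -2.2]
finger_gap: 12.9
tx -0.001 ty -2.727 tz -6.687 turn -3.821 | pos [525.  316.9  68.8] tilt 0.0021 j6 -0.90 gap 12.8 F [-0.7  0.3 -1.8] t 11.3
```

View pics/w5c.png

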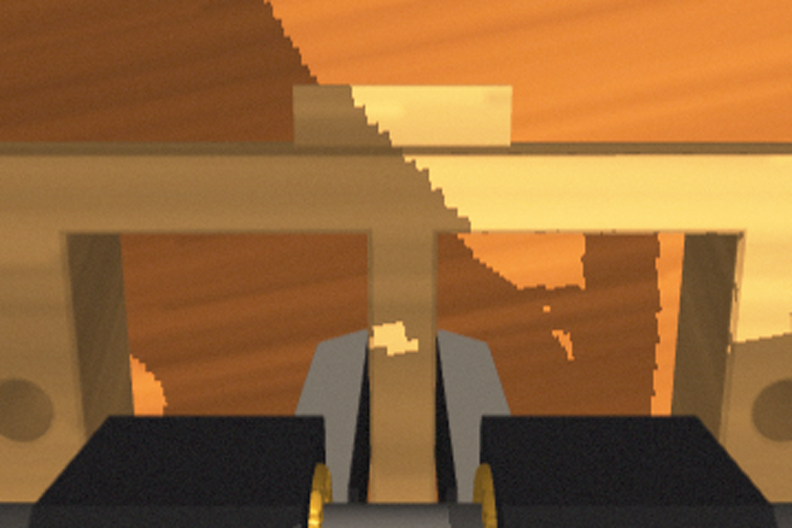

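```bash
python3 -c "
from h import *
c=load('w5'); f=lambda p:[(140+(u+.5)/2.2-.5,120+(v+.5)/2.2-.5) for u,v in p]
e=manip.read_state()['eef_pos']
for z in (128,133,138):
  h=world(c,f([(23,410),(782,410)]),z); m=h.mean(0); d=h[1]-h[0]; print(z,h.round(1).tolist(),np.hypot(*d[:2]),np.arctan2(-d[0],d[1]),m-e)
  q=world(c,f([(90,155),(700,155)]),z); print('edge mid',q.mean(0)-e)
"
```

```text
128 [[511.9, 242.5, 128.0], [539.7, 393.3, 128.0]] 153.4114690855623 -0.18277049779068427 [ 0.77944111  0.99115885 59.19969353]
edge mid [-49.94562157   8.95036608  59.19969353]
133 [[510.2, 245.3, 133.0], [537.2, 391.3, 133.0]] 148.52007641106718 -0.18277049779068455 [-1.32330008  1.38219029 64.19969353]
edge mid [-50.43103779   9.08762505  64.19969353]
138 [[508.5, 248.1, 138.0], [534.7, 389.3, 138.0]] 143.62868373657207 -0.1827704977906849 [-3.42604127  1.77322173 69.19969353]
edge mid [-50.916454     9.22488402  69.19969353]
```

Frame is held square, its centre about 1 mm nearer the robot than the tool axis. Carrying it over the base.

```bash
python3 -m jog '[{"grip":0.05,"tx":0,"ty":-0.4,"tz":-1,"turn":-0.6},{"grip":0.05,"tx":0,"ty":-0.8,"tz":-2,"turn":-1.2},{"grip":0.05,"tx":0,"ty":-1.2,"tz":-2.9,"turn":-1.8},{"grip":0.05,"tx":0,"ty":-1.6,"tz":-3.8,"turn":-2.4},{"grip":0.05,"tx":0,"ty":-2,"tz":-4.7,"turn":-3},{"grip":0.05,"tx":0,"ty":-2.3,"tz":-5.5,"turn":-3.4},{"grip":0.05,"tx":0,"ty":-2.6,"tz":-6.2,"turn":-3.7},{"grip":0.05,"tx":0,"ty":-2.73,"tz":-6.68,"turn":-3.82},{"grip":0.05,"tx":0,"ty":-2.73,"tz":-6.68,"turn":-3.82},{"grip":0.05,"tx":0,"ty":-2.73,"tz":-6.68,"turn":-3.82},{"grip":0.05,"tx":0,"ty":-2.73,"tz":-6.68,"turn":-3.82}]'; python3 -c "
from h import *
plan(583.8,34.2,15,.216+np.pi/2)"
```

```text
clock: 12.25
eef_pos: [583.5, 35.2, 69.2]
eef_rot: [1.261, 1.569, 3.047]
wrist_force: [0.8, 0.3, -1.9]
finger_gap: 12.4
tx 1.355 ty -0.003 tz -0.027 turn -0.001 | pos [583.5  35.2  69.2] tilt 0.0019 j6 -1.79 gap 12.4 F [ 0.8  0.3 -1.9] t 12.2
```

```bash
python3 -m jog '[{"grip":0.05,"tx":0.4,"ty":0,"tz":-0.02,"turn":0},{"grip":0.05,"tx":0.8,"ty":0,"tz":-0.02,"turn":0},{"grip":0.05,"tx":1.1,"ty":0,"tz":-0.02,"turn":0},{"grip":0.05,"tx":1.3,"ty":0,"tz":-0.02,"turn":0},{"grip":0.05,"tx":1.4,"ty":0,"tz":-0.02,"turn":0},{"grip":0.05,"tx":1.5,"ty":0,"tz":-0.02,"turn":0},{"grip":0.05,"tx":1.6,"ty":0,"tz":-0.02,"turn":0},{"grip":0.05,"tx":1.68,"ty":0,"tz":-0.02,"turn":0},{"grip":0.05,"tx":1.75,"ty":0,"tz":-0.02,"turn":0},{"grip":0.05,"tx":1.75,"ty":0,"tz":-0.02,"turn":0}]'; python3 -c "
from h import *
plan(583.8,34.2,-13,.216+np.pi/2)"
```

```text
clock: 13.08
eef_pos: [584.2, 33.8, 0.0]
eef_rot: [1.432, 1.57, -3.065]
wrist_force: [-0.3, -0.5, -1.4]
finger_gap: 13.0
tx 0.326 ty 0.007 tz 0.011 turn -0.000 | pos [584.2  33.8   0. ] tilt 0.0004 j6 -1.79 gap 13.0 F [-0.3 -0.5 -1.4] t 13.1
```

```bash
python3 -m jog '[{"grip":0.05,"tx":0.06,"ty":0,"tz":0,"turn":0},{"grip":0.05,"tx":0.12,"ty":0,"tz":0,"turn":0},{"grip":0.05,"tx":0.17,"ty":0,"tz":0,"turn":0},{"grip":0.05,"tx":0.22,"ty":0,"tz":0,"turn":0},{"grip":0.05,"tx":0.27,"ty":0,"tz":0,"turn":0},{"grip":0.05,"tx":0.27,"ty":0,"tz":0,"turn":0},{"grip":0.05,"tx":0.27,"ty":0,"tz":0,"turn":0}]'; python3 -c "
from h import *
plan(583.8,34.2,-13,.216+np.pi/2)"
```

```text
clock: 13.67
eef_pos: [584.3, 33.9, -10.5]
eef_rot: [1.353, 1.571, 3.14]
wrist_force: [-0.9, 0.1, -1.9]
finger_gap: 12.7
tx 0.061 ty 0.010 tz 0.011 turn 0.000 | pos [584.3  33.9 -10.5] tilt 0.0002 j6 -1.79 gap 12.7 F [-0.9  0.1 -1.9] t 13.7
```

Sliding freely on the pins; final few millimetres.

```bash
python3 -m jog '[{"grip":0.05,"tx":0.03,"ty":0,"tz":0,"turn":0},{"grip":0.05,"tx":0.06,"ty":0,"tz":0,"turn":0},{"grip":0.05,"tx":0.09,"ty":0,"tz":0,"turn":0},{"grip":0.05,"tx":0.12,"ty":0,"tz":0,"turn":0},{"grip":0.05,"tx":0.12,"ty":0,"tz":0,"turn":0}]'; python3 -c "
from h import *
plan(583.8,34.2,-13,.216+np.pi/2)"
```

```text
clock: 14.08
eef_pos: [584.5, 33.9, -13.6]
eef_rot: [-1.913, 1.57, -0.126]
wrist_force: [-11.8, -0.1, 18.5]
finger_gap: 12.8
tx -0.014 ty 0.016 tz 0.012 turn 0.001 | pos [584.5  33.9 -13.6] tilt 0.0006 j6 -1.79 gap 12.8 F [-11.8  -0.1  18.5] t 14.1
```

```bash
python3 -m jog '[{"grip":0.45,"tx":0,"ty":0,"tz":0,"turn":0},{"grip":0.45,"tx":0,"ty":0,"tz":0,"turn":0},{"grip":0.45,"tx":0,"ty":0,"tz":0,"turn":0},{"grip":0.45,"tx":0,"ty":0,"tz":0,"turn":0},{"grip":0.45,"tx":-0.3,"ty":0,"tz":0,"turn":0},{"grip":0.45,"tx":-0.8,"ty":0,"tz":0,"turn":0},{"grip":0.45,"tx":-1.6,"ty":0,"tz":0,"turn":0},{"grip":0.45,"tx":-2.4,"ty":0,"tz":0,"turn":0},{"grip":0.45,"tx":-3.2,"ty":0,"tz":0,"turn":0},{"grip":0.45,"tx":-3.2,"ty":0,"tz":0,"turn":0}]'; python3 -c "
from h import *
plan(507.3,-28.8,60,.216+np.pi/2)
c=shot('scene','s6'); c2=shot('wrist','w6')
a=cv2.resize(c['image'][180:300,250:410,::-1],None,fx=3,fy=3,interpolation=cv2.INTER_CUBIC)
b=c2['image'][140:380,160:480,::-1]
M=np.zeros((360,800,3),np.uint8); M[:,:480]=a; M[:240,480:]=b; cv2.imwrite('pics/m6.png',M)
th=.216;Rm=np.array([[np.cos(th),-np.sin(th)],[np.sin(th),np.cos(th)]])
q=pix(c,[[*(Rm@m+[583.2,34]),50] for m in [(0,75),(0,-75),(-50,88),(-50,-88),(50,-88),(50,88)]]); print(((q-[250,180])*3+1).round(0).tolist())
"
```

```text
clock: 14.92
eef_pos: [586.8, 33.9, 119.9]
eef_rot: [-1.787, 1.562, -0.0]
wrist_force: [0.6, -0.8, 0.4]
finger_gap: 42.7
tx 1.479 ty 2.292 tz -1.102 turn 0.001 | pos [586.8  33.9 119.9] tilt 0.0092 j6 -1.79 gap 42.7 F [ 0.6 -0.8  0.4] t 14.9
[[309.0, 122.0], [256.0, 261.0], [258.0, 97.0], [191.0, 257.0], [313.0, 291.0], [370.0, 126.0]]
```

View pics/m6.png

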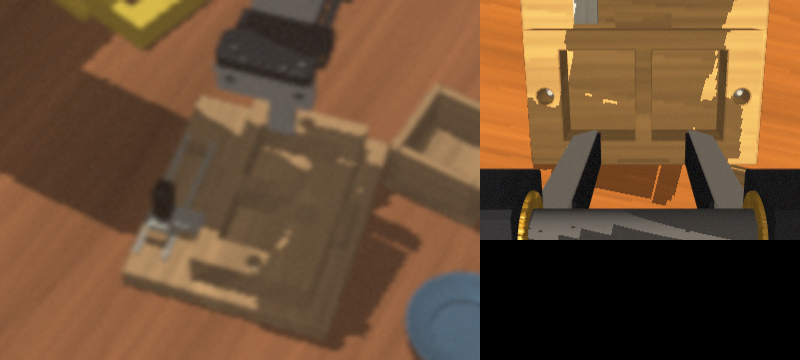

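Frame is over both pins, with pin tips visible in the holes, and the lock is at its open end. Now on to the lock grip.

```bash
python3 -m jog '[{"grip":0.5,"tx":1,"ty":0.8,"tz":-0.4,"turn":0},{"grip":0.5,"tx":1.48,"ty":1.7,"tz":-0.8,"turn":0},{"grip":0.5,"tx":1.48,"ty":2.29,"tz":-1.1,"turn":0},{"grip":0.5,"tx":1.48,"ty":2.29,"tz":-1.1,"turn":0},{"grip":0.5,"tx":1.48,"ty":2.29,"tz":-1.1,"turn":0},{"grip":0.5,"tx":1.48,"ty":2.29,"tz":-1.1,"turn":0}]'; python3 -c "
from h import *
plan(507.3,-28.8,11,.216+np.pi/2)"
```

```text
clock: 15.52
eef_pos: [504.5, -28.7, 53.4]
eef_rot: [0.842, 1.57, 2.628]
wrist_force: [0.4, 0.4, 0.7]
finger_gap: 47.1
tx 1.060 ty -0.067 tz -0.018 turn -0.004 | pos [504.5 -28.7  53.4] tilt 0.0003 j6 -1.92 gap 47.1 F [0.4 0.4 0.7] t 15.5
```

```bash
python3 -m jog '[{"grip":0.5,"tx":0,"ty":-0.06,"tz":-0.02,"turn":0},{"grip":0.5,"tx":0.4,"ty":-0.06,"tz":-0.02,"turn":0},{"grip":0.5,"tx":0.8,"ty":-0.06,"tz":-0.02,"turn":0},{"grip":0.5,"tx":1.05,"ty":-0.06,"tz":-0.02,"turn":0},{"grip":0.5,"tx":1.05,"ty":-0.06,"tz":-0.02,"turn":0},{"grip":0.1,"tx":1.05,"ty":-0.06,"tz":-0.02,"turn":0},{"grip":0.1,"tx":1.05,"ty":-0.06,"tz":-0.02,"turn":0},{"grip":0.1,"tx":1.05,"ty":-0.06,"tz":-0.02,"turn":0},{"grip":0.1,"tx":1.05,"ty":-0.06,"tz":-0.02,"turn":0},{"grip":0.1,"tx":1.05,"ty":-0.06,"tz":-0.02,"turn":0},{"grip":0.1,"tx":1.05,"ty":-0.06,"tz":-0.02,"turn":0},{"grip":0.1,"tx":1.05,"ty":-0.06,"tz":-0.02,"turn":0}]' 25
```

```text
clock: 16.52
eef_pos: [507.0, -28.2, 12.2]
eef_rot: [-0.616, 1.569, 1.171]
wrist_force: [-1.1, 8.3, 5.2]
finger_gap: 17.8
```

```bash
python3 -m jog '[{"grip":0.1,"tx":0,"ty":0,"tz":0.15,"turn":0},{"grip":0.1,"tx":0,"ty":0,"tz":0.32,"turn":0},{"grip":0.1,"tx":0,"ty":0,"tz":0.5,"turn":0},{"grip":0.1,"tx":0,"ty":0,"tz":0.68,"turn":0},{"grip":0.1,"tx":0,"ty":0,"tz":0.86,"turn":0},{"grip":0.1,"tx":0,"ty":0,"tz":1.04,"turn":0},{"grip":0.1,"tx":0,"ty":0,"tz":1.2,"turn":0},{"grip":0.1,"tx":0,"ty":0,"tz":1.33,"turn":0},{"grip":0.1,"tx":0,"ty":0,"tz":1.42,"turn":0},{"grip":0.1,"tx":0,"ty":0,"tz":1.48,"turn":0},{"grip":0.1,"tx":0,"ty":0,"tz":1.5,"turn":0},{"grip":0.1,"tx":0,"ty":0,"tz":1.5,"turn":0}]'; python3 -c "
from h import *
plan(494.5,29.8,11,.216+np.pi/2)"
```

```text
clock: 17.52
eef_pos: [494.2, 30.2, 12.1]
eef_rot: [-1.824, 1.57, -0.037]
wrist_force: [0.0, 1.1, 5.7]
finger_gap: 17.6
tx 0.028 ty -0.004 tz -0.012 turn 0.004 | pos [494.2  30.2  12.1] tilt 0.0012 j6 -1.80 gap 17.6 F [0.  1.1 5.7] t 17.5
```

```bash
python3 -m jog '[{"grip":0.1,"tx":0,"ty":0,"tz":0.02,"turn":0},{"grip":0.1,"tx":0,"ty":0,"tz":0.04,"turn":0},{"grip":0.1,"tx":0,"ty":0,"tz":0.04,"turn":0}]'; python3 -m jog '[{"grip":0.5,"tx":0,"ty":0,"tz":0.03,"turn":0},{"grip":0.5,"tx":0,"ty":0,"tz":0.03,"turn":0},{"grip":0.5,"tx":0,"ty":0,"tz":0.03,"turn":0},{"grip":0.5,"tx":0,"ty":0,"tz":0.03,"turn":0},{"grip":0.5,"tx":0,"ty":0,"tz":0.03,"turn":0},{"grip":0.5,"tx":-0.5,"ty":0,"tz":0.03,"turn":0},{"grip":0.5,"tx":-1.5,"ty":0,"tz":0.03,"turn":0},{"grip":0.5,"tx":-2.5,"ty":0,"tz":0.03,"turn":0},{"grip":0.5,"tx":-3.5,"ty":0,"tz":0.03,"turn":0},{"grip":0.5,"tx":-4,"ty":0,"tz":0.03,"turn":0}]'; python3 -c "
from h import *
c=shot('wrist','w7')
for p in pix(c,[[494.3,30.2,71]]):
  print(p); x,y=p.astype(int); g=c['image'][y-22:y+22,x-22:x+22].max(2); ys,xs=np.where(g<30); print(len(xs),xs.mean()+x-22,ys.mean()+y-22)
plan(521,-338,160,.01)"
```

```text
clock: 17.77
eef_pos: [494.2, 30.6, 12.2]
eef_rot: [-2.547, 1.568, -0.76]
wrist_force: [1.6, -8.6, 4.1]
finger_gap: 17.6
clock: 18.6
eef_pos: [494.4, 32.4, 176.3]
eef_rot: [-1.787, 1.566, 0.0]
wrist_force: [0.3, -0.0, 0.9]
finger_gap: 46.5
[319.33805764 228.68613725]
418 320.79665071770336 225.2775119617225
tx 0.465 ty 1.365 tz -9.181 turn -13.032 | pos [495.4  32.4 178.3] tilt 0.0086 j6 -1.80 gap 47.0 F [-0.1  0.8  3.5] t 18.6
```

```bash
python3 -m jog '[{"grip":0.5,"tx":0.4,"ty":1.36,"tz":-9.18,"turn":16.97},{"grip":0.5,"tx":0.4,"ty":1.36,"tz":-9.18,"turn":16.97},{"grip":0.5,"tx":0.4,"ty":1.36,"tz":-9.18,"turn":16.97},{"grip":0.5,"tx":0.4,"ty":1.36,"tz":-9.18,"turn":16.97},{"grip":0.5,"tx":0.4,"ty":1.36,"tz":-9.18,"turn":16.97},{"grip":0.5,"tx":0.4,"ty":1.36,"tz":-9.18,"turn":16.97},{"grip":0.5,"tx":0.4,"ty":1.36,"tz":-9.18,"turn":16.97},{"grip":0.5,"tx":0.4,"ty":1.36,"tz":-9.18,"turn":16.97},{"grip":0.5,"tx":0.4,"ty":1.36,"tz":-9.18,"turn":16.97},{"grip":0.5,"tx":0.4,"ty":1.36,"tz":-9.18,"turn":16.97},{"grip":0.5,"tx":0.4,"ty":1.36,"tz":-9.18,"turn":16.97},{"grip":0.5,"tx":0.4,"ty":1.36,"tz":-9.18,"turn":16.97}]'; python3 -c "
from h import *
plan(521,-338,160,.01)"
```

```text
clock: 19.65
eef_pos: [518.5, -338.5, 154.4]
eef_rot: [2.19, 1.569, 2.47]
wrist_force: [0.9, 0.4, 0.2]
finger_gap: 46.9
tx -0.140 ty -0.005 tz 0.064 turn 2.573 | pos [ 518.5 -338.5  154.4] tilt 0.0015 j6 -0.92 gap 46.9 F [0.9 0.4 0.2] t 19.6
```

```bash
python3 -m jog '[{"grip":0.5,"tx":-0.14,"ty":0,"tz":0.06,"turn":1.2},{"grip":0.5,"tx":-0.14,"ty":0,"tz":0.06,"turn":2.57},{"grip":0.5,"tx":-0.14,"ty":0,"tz":0.06,"turn":2.57},{"grip":0.5,"tx":-0.14,"ty":0,"tz":0.06,"turn":2.57},{"grip":0.5,"tx":-0.14,"ty":0,"tz":0.06,"turn":2.57}]'; python3 -c "
from h import *
plan(521,-338,160,.01)
c=shot('wrist','w8'); I=c['image'][:,:,::-1]; cv2.imwrite('pics/w8c.png',cv2.resize(I[100:400,120:520],None,fx=2,fy=2,interpolation=cv2.INTER_CUBIC))
th=.01;Rm=np.array([[np.cos(th),-np.sin(th)],[np.sin(th),np.cos(th)]])
q=pix(c,[[*(Rm@m+[521,-338]),z] for m,z in [((48,75),27),((48,-75),27),((-48,-75),27),((-48,75),27),((0,50),55),((0,-50),55)]]); print(((q-[120,100])*2+.5).round(0).tolist())"
```

```text
clock: 20.07
eef_pos: [521.0, -337.2, 160.7]
eef_rot: [2.499, 1.57, 2.52]
wrist_force: [1.1, -0.0, 0.6]
finger_gap: 46.6
tx 0.017 ty -0.020 tz -0.002 turn 0.111 | pos [ 521.  -337.2  160.7] tilt 0.0007 j6 -0.65 gap 46.6 F [ 1.1 -0.   0.6] t 20.1
[[515.0, 88.0], [501.0, 402.0], [306.0, 400.0], [300.0, 85.0], [407.0, 147.0], [404.0, 373.0]]
```

View pics/w8c.png

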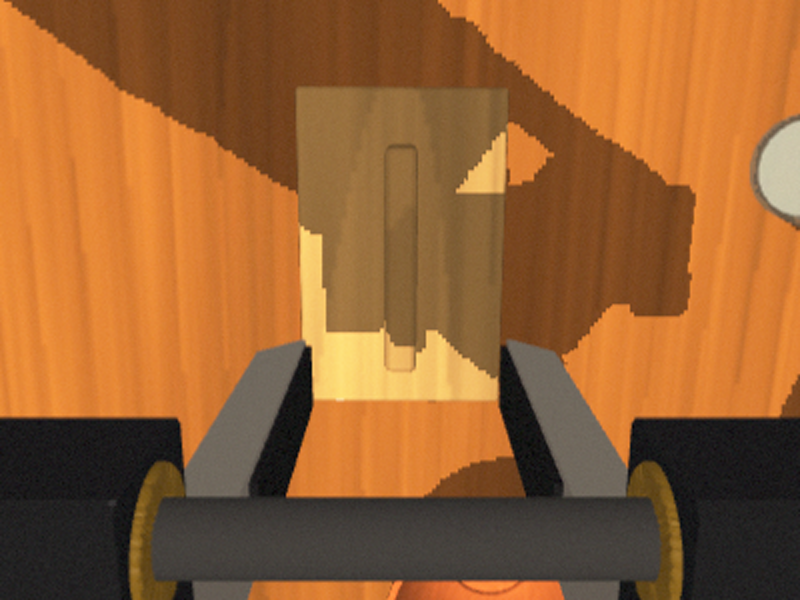

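The handle is seen at (401,146)–(400,371) in the crop, so the presser is about 2 mm nearer the robot and its yaw is about 0. Descending with that correction.

```bash
python3 -m jog '[{"grip":0.5,"tx":1,"ty":0,"tz":-0.05,"turn":0.2},{"grip":0.5,"tx":2,"ty":0,"tz":-0.05,"turn":0.2},{"grip":0.5,"tx":2.8,"ty":0,"tz":-0.05,"turn":0.2},{"grip":0.5,"tx":3.4,"ty":0,"tz":-0.05,"turn":0.2},{"grip":0.5,"tx":3.8,"ty":0,"tz":-0.05,"turn":0.2},{"grip":0.5,"tx":4,"ty":0,"tz":-0.05,"turn":0.2},{"grip":0.5,"tx":4.1,"ty":0,"tz":-0.05,"turn":0.2},{"grip":0.5,"tx":4.18,"ty":0,"tz":-0.05,"turn":0.2},{"grip":0.5,"tx":4.18,"ty":0,"tz":-0.05,"turn":0.2}]'; python3 -m jog '[{"grip":0.05,"tx":0,"ty":0,"tz":0,"turn":0},{"grip":0.05,"tx":0,"ty":0,"tz":0,"turn":0},{"grip":0.05,"tx":0,"ty":0,"tz":0,"turn":0},{"grip":0.05,"tx":0,"ty":0,"tz":0,"turn":0},{"grip":0.05,"tx":0,"ty":0,"tz":0,"turn":0},{"grip":0.05,"tx":0,"ty":0,"tz":0,"turn":0},{"grip":0.05,"tx":0,"ty":0,"tz":0,"turn":0},{"grip":0.05,"tx":0,"ty":0,"tz":0,"turn":0}]' 40
```

```text
clock: 20.87
eef_pos: [519.5, -337.6, -5.6]
eef_rot: [-0.641, 1.57, -0.643]
wrist_force: [0.3, 0.3, 0.8]
finger_gap: 46.9
clock: 21.53
eef_pos: [519.3, -337.4, -5.8]
eef_rot: [-0.761, 1.571, -0.765]
wrist_force: [-0.7, 1.0, 4.1]
finger_gap: 14.1
```

```bash
python3 -m jog '[{"grip":0.05,"tx":-0.2,"ty":0,"tz":0,"turn":0},{"grip":0.05,"tx":-0.6,"ty":0,"tz":0,"turn":0},{"grip":0.05,"tx":-1.2,"ty":0,"tz":0,"turn":0},{"grip":0.05,"tx":-1.8,"ty":0,"tz":0,"turn":0},{"grip":0.05,"tx":-2.3,"ty":0,"tz":0,"turn":0},{"grip":0.05,"tx":-2.6,"ty":0,"tz":0,"turn":0},{"grip":0.05,"tx":-2.6,"ty":0,"tz":0,"turn":0},{"grip":0.05,"tx":-2.6,"ty":0,"tz":0,"turn":0}]'; python3 -c "
from h import *
plan(583.3,33.9,98,.216); shot('wrist','w9'); shot('scene','s9')"
```

```text
clock: 22.2
eef_pos: [519.1, -337.3, 97.6]
eef_rot: [2.577, 1.571, 2.574]
wrist_force: [0.0, 0.2, -3.0]
finger_gap: 13.4
tx -0.009 ty 9.284 tz 1.575 turn -2.093 | pos [ 519.1 -337.3   97.6] tilt 0.0000 j6 -0.63 gap 13.4 F [ 0.   0.2 -3. ] t 22.2
```

```bash
python3 -m jog '[{"grip":0.05,"tx":0,"ty":0.5,"tz":0.1,"turn":-0.2},{"grip":0.05,"tx":0,"ty":1.4,"tz":0.3,"turn":-0.5},{"grip":0.05,"tx":0,"ty":2.4,"tz":0.5,"turn":-0.8},{"grip":0.05,"tx":0,"ty":3.4,"tz":0.7,"turn":-1.1},{"grip":0.05,"tx":0,"ty":4.4,"tz":0.9,"turn":-1.4},{"grip":0.05,"tx":0,"ty":5.4,"tz":1.1,"turn":-1.7},{"grip":0.05,"tx":0,"ty":6.4,"tz":1.3,"turn":-2},{"grip":0.05,"tx":0,"ty":7.4,"tz":1.5,"turn":-2.09},{"grip":0.05,"tx":0,"ty":8.3,"tz":1.57,"turn":-2.09},{"grip":0.05,"tx":0,"ty":9,"tz":1.57,"turn":-2.09},{"grip":0.05,"tx":0,"ty":9.28,"tz":1.57,"turn":-2.09},{"grip":0.05,"tx":0,"ty":9.28,"tz":1.57,"turn":-2.09}]';  python3 -m jog '[{"grip":0.05,"tx":0,"ty":0,"tz":0,"turn":0},{"grip":0.05,"tx":0,"ty":0,"tz":0,"turn":0},{"grip":0.05,"tx":0,"ty":0,"tz":0,"turn":0}]';python3 -c "
from h import *
plan(583.3,33.9,50,.216)"
```

```text
clock: 23.3
eef_pos: [582.6, 35.8, 96.7]
eef_rot: [2.831, 1.569, 3.049]
wrist_force: [-0.4, -0.3, -1.9]
finger_gap: 13.6
clock: 23.55
eef_pos: [583.2, 32.2, 97.7]
eef_rot: [-3.062, 1.57, -2.849]
wrist_force: [0.3, -0.2, -3.0]
finger_gap: 13.3
tx 1.192 ty 0.040 tz 0.013 turn -0.020 | pos [583.2  32.2  97.7] tilt 0.0005 j6 -0.22 gap 13.3 F [ 0.3 -0.2 -3. ] t 23.6
```

```bash
python3 -m jog '[{"grip":0.05,"tx":0.3,"ty":0.035,"tz":0.01,"turn":0},{"grip":0.05,"tx":0.6,"ty":0.035,"tz":0.01,"turn":0},{"grip":0.05,"tx":0.9,"ty":0.035,"tz":0.01,"turn":0},{"grip":0.05,"tx":1.1,"ty":0.035,"tz":0.01,"turn":0},{"grip":0.05,"tx":1.2,"ty":0.035,"tz":0.01,"turn":0},{"grip":0.05,"tx":1.28,"ty":0.035,"tz":0.01,"turn":0},{"grip":0.05,"tx":1.34,"ty":0.035,"tz":0.01,"turn":0},{"grip":0.05,"tx":1.4,"ty":0.035,"tz":0.01,"turn":0},{"grip":0.05,"tx":1.45,"ty":0.035,"tz":0.01,"turn":0},{"grip":0.05,"tx":1.45,"ty":0.035,"tz":0.01,"turn":0}]'; python3 -c "
from h import *
plan(583.3,33.9,30,.216)"
```

```text
clock: 24.38
eef_pos: [583.3, 35.1, 39.8]
eef_rot: [-2.916, 1.571, -2.7]
wrist_force: [-0.7, 0.3, -2.2]
finger_gap: 13.8
tx 0.246 ty -0.029 tz -0.006 turn -0.003 | pos [583.3  35.1  39.8] tilt 0.0000 j6 -0.22 gap 13.8 F [-0.7  0.3 -2.2] t 24.4
```

Feet are about 4 mm into the openings without contact. Continuing down.

```bash
python3 -m jog '[{"grip":0.05,"tx":0.06,"ty":-0.02,"tz":0,"turn":0},{"grip":0.05,"tx":0.12,"ty":-0.02,"tz":0,"turn":0},{"grip":0.05,"tx":0.17,"ty":-0.02,"tz":0,"turn":0},{"grip":0.05,"tx":0.21,"ty":-0.02,"tz":0,"turn":0},{"grip":0.05,"tx":0.24,"ty":-0.02,"tz":0,"turn":0},{"grip":0.05,"tx":0.26,"ty":-0.02,"tz":0,"turn":0},{"grip":0.05,"tx":0.28,"ty":-0.02,"tz":0,"turn":0},{"grip":0.05,"tx":0.28,"ty":-0.02,"tz":0,"turn":0}]'; python3 -c "
from h import *
plan(583.3,33.9,29,.216)"
```

```text
clock: 25.05
eef_pos: [583.6, 34.3, 29.2]
eef_rot: [-0.462, 1.571, -0.247]
wrist_force: [-2.6, -0.2, 2.8]
finger_gap: 13.6
tx 0.005 ty -0.008 tz -0.008 turn -0.004 | pos [583.6  34.3  29.2] tilt 0.0003 j6 -0.22 gap 13.6 F [-2.6 -0.2  2.8] t 25.1
```

```bash
python3 -m jog '[{"grip":0.4,"tx":0,"ty":0,"tz":0,"turn":0},{"grip":0.4,"tx":0,"ty":0,"tz":0,"turn":0},{"grip":0.4,"tx":0,"ty":0,"tz":0,"turn":0},{"grip":0.4,"tx":0,"ty":0,"tz":0,"turn":0},{"grip":0.4,"tx":-0.4,"ty":0,"tz":0,"turn":0},{"grip":0.4,"tx":-1,"ty":0,"tz":0,"turn":0},{"grip":0.4,"tx":-2,"ty":0,"tz":0,"turn":0},{"grip":0.4,"tx":-3,"ty":0,"tz":0,"turn":0},{"grip":0.4,"tx":-4,"ty":0,"tz":0,"turn":0},{"grip":0.4,"tx":-4,"ty":0,"tz":0,"turn":0},{"grip":0.4,"tx":-4,"ty":0,"tz":0,"turn":0},{"grip":0.4,"tx":-4,"ty":0,"tz":0,"turn":0}]'
python3 -c "
from h import *
c=shot('wrist','w10'); s0=load('scene0'); s=shot('scene','s10')
p=pix(c,[[494.3,30.2,71]])[0]; x,y=p.astype(int); r=25; g=c['image'][y-r:y+r,max(x-r,0):x+r].max(2); ys,xs=np.where(g<30); print('grip pred',p,'seen',len(xs),xs.mean()+max(x-r,0) if len(xs) else 0,ys.mean()+y-r if len(xs) else 0)
# handle ends/sides and board outline: brightness profile through predicted axes
th=.216;Rm=np.array([[np.cos(th),-np.sin(th)],[np.sin(th),np.cos(th)]]);O=np.array([583.3,34])
G=cv2.cvtColor(c['image'],cv2.COLOR_RGB2GRAY)
def prof(a,b,z,n):
  m=np.linspace(a,b,n); P=pix(c,[[*(Rm@q+O),z] for q in m]); return cv2.remap(G,P[:,0].astype('f4'),P[:,1].astype('f4'),cv2.INTER_LINEAR).ravel()
print('across handle x -15..15',prof((-15,30),(15,30),90,31).tolist())
print('along handle end y 35..65',prof((0,35),(0,65),90,31).tolist())
print('board end y 65..85',prof((25,65),(25,85),62,21).tolist()); print('board side x -60..-38',prof((-60,40),(-38,40),62,23).tolist())
plan(583,34,180,.216)"
```

```text
clock: 26.05
eef_pos: [583.2, 34.3, 188.0]
eef_rot: [2.928, 1.57, -3.14]
wrist_force: [-0.2, 0.5, -0.1]
finger_gap: 37.5
grip pred [223.43197077 211.50816016] seen 469 227.6780383795309 207.91684434968016
across handle x -15..15 [124, 122, 121, 122, 122, 122, 120, 121, 116, 96, 109, 116, 117, 120, 116, 116, 117, 116, 116, 117, 112, 105, 93, 115, 114, 113, 113, 113, 124, 203, 204]
along handle end y 35..65 [118, 117, 118, 118, 120, 120, 118, 118, 119, 120, 119, 118, 119, 116, 104, 96, 174, 216, 217, 217, 216, 218, 218, 217, 217, 217, 217, 216, 217, 216, 217]
board end y 65..85 [191, 191, 191, 192, 189, 191, 195, 191, 184, 175, 191, 213, 213, 212, 213, 213, 213, 212, 214, 214, 213]
board side x -60..-38 [105, 108, 110, 115, 120, 121, 123, 115, 112, 109, 107, 106, 102, 113, 121, 123, 122, 120, 119, 118, 117, 119, 120]
tx 0.179 ty -0.008 tz 0.001 turn -0.004 | pos [582.9  34.3 187.2] tilt 0.0025 j6 -0.22 gap 37.9 F [-0.5 -0.5  0.6] t 26.1
```

All the edges match the seated pose to within about 1 mm. Handing in.

```bash
python3 -c "
from cell import manip
print(manip.sign_off())"
```

```text
the job is handed in; nothing more can be done
None
```

The job is handed in at about 26 s on the robot's clock. The lock was drawn open, the frame lowered onto the pins, the lock slid home, and the presser set in the frame. I was given no verdict.

**Last checks:**
- **Lock:** it met a firm stop at both ends and travelled about 60 mm. At the end the camera still showed the grip near home. It was about 4 px off the prediction, which I put down to the side of the grip showing in that view.
- **Frame:** both pins were visible in its holes, and it touched the board at the expected height.
- **Presser:** it touched down at the expected height. Its handle and board edges matched the seated pose to within about 1 mm.
- **Tableware:** I saw no contact with the dishes, but I did not measure their positions at the end.

**What went wrong on the way:**
- **First lock grasp:** the fingers closed above the grip and moved nothing. The fingertips sit about 40 mm above the reported TCP, so I allowed for that from then on.
- **Mistyped row:** while releasing the drawn-back lock I sent one wrong row, a 35 mm pull against the stop for 1/12 s. The lock stayed at its stop, but I did not see the peak wrist force during that row, so I can't confirm it stayed under the limit.

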